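# Serve the tea ball with the dish's handle to the guest

### The arm

A 6-joint arm with a two-finger parallel gripper is mounted at the origin on the work surface. World frame = base frame: x ahead of the robot, y to its left, z up, the work surface at z = 0. Lengths are in m, angles in degrees, forces in N, time in s.
With the tool pointing down it reaches from about 0.4 to 0.825 m from the base axis. Payload 7 kg.
Tool frame: the origin (TCP) lies between the finger pads; the fingertips stand 19 mm ahead of it and the grasp point (between the pads) is the TCP; z points along the fingers, y is the line along which they close (so a half turn about z gives the same grasp; the last joint's range is limited). The gripper opens to 88 mm and grips with 3 to 60 N. Pads are 19 mm wide; open, the fingers measure 130 mm over their backs; the gripper's body (78 mm by 193 mm) begins 47 mm behind the grasp point.
Start: joints at [-47.492, 20.546, 0.682, 0, -70.136, -16.507], TCP at [0.296, -0.607, 0.246] pointing down, gripper open.
Joint ranges: [-176.03, 176.03], [-82.01, 121.73], [-58.28, 71.71], [-173.87, 95.51], [-174.79, -0.11], [-173.66, 173.66]. Speed limits (degrees/s): [136.94, 136.94, 172.46, 180, 180, 180].

### API

Orientations are given as [roll, pitch, yaw] about the fixed x, y, z axes, in that order (R = Rz(yaw) Ry(pitch) Rx(roll)).
In Python, from plant import r gives the robot as it stands. The module is installed in compiled form; this text tells all that it offers.
- The arm moves only by the shell command python3 -m pendant 'ROWS' [OPENING] [FORCE]. ROWS is JSON, a list of rows, each a list of 6 numbers: the shift along the tool's x, y, z in mm, then the turn, a rotation vector about the tool's x, y, z in rad. In form: [[tx, ty, tz, wx, wy, wz], ...]. A call has 1 to 20 rows; each row is the pose to reach, as a shift and turn from the pose commanded when the call began, along the tool's axes at that moment; what a row does not reach only later rows make up. A row lasts 1/8 s, in which the tool goes at most 62.5 mm and 10.7 degrees, less where a joint would pass 70% of its speed; a pose out of reach is approached as far as the arm can. A call with a gripper value outside its range is refused whole. OPENING is the finger opening in mm, from 0 to 87.6, set as the call begins (- or left out, the last holds). The fingers move at their own pace and stop on an object; FORCE is the grip in N (left out, the last holds). Time passes only in rows, so rows that repeat a pose let the fingers close. It gives the time, the measured TCP pose, the force, the opening and the grip force at its end, in the units of the state.
- r.get_state(): the state, without advancing time (a new reading comes with each control period).
- r.capture(name): name is "scene" or "top" or "wrist"; returns the picture (420x560x3 uint8, red, green, blue); there is no depth.
- r.camera_params(name): a dict with "mtx" (3x3 intrinsics, pixels), "distortion" ([k1, k2, p1, p2, k3] as OpenCV has them; the pictures are not rectified), "rvec" (rotation vector, rad) and "tvec" (3), from world to camera coordinates, as OpenCV has them; the wrist camera has in their place "mount" (4x4, takes a point from camera to tool coordinates, whose origin is the TCP and whose axes are the flange's). Camera axes: x right, y down, z forward; pixel columns grow to the right and rows downward; lengths in m; the calibration is good to about 2 mm. A picture is of the moment at which its call begins: read the wrist's pose just before it. camera_params takes no time and is no camera call.
- r.close_job(): hands the job in; it is judged then, once.
The state is a dict: "time_s": time; "joints": joint angles; "qd": joint speeds; "joint_torque": joint torques, N m; "tcp_pos": TCP position; "eef_rot": TCP orientation; "contact_force": force on the tool from outside, world axes, zero at the start; "moment": the same for the moment, N m; "gripper_width": finger opening in m; "gripper_force": force on a finger pad.
Only numpy, scipy, OpenCV 4.12 (cv2) and the standard library are available. Lean on these libraries where they do the work, as an engineer would, in place of code of your own. Each camera call takes 0.05 s, during which the arm holds its last target. There are 200 camera calls.

### The job

Take the larger of the two steel tea balls out of its egg cup and rest it, let go, in the middle of the shallow white dish that stands on the cork mat. Then grip the dish by its upright handle, lift it clear of the mat and, once it is up, turn it a quarter turn so that the handle points squarely over the mat's far edge towards the guest (the edge away from the robot), keeping the dish level and the loose ball in the middle all the way. Finish still holding the dish level by its handle about 10 cm above the middle of the mat, with the ball at rest in it; leave the smaller ball, both egg cups and everything else on the counter where they are.

Things in the scene. Friction and masses are not known exactly. Their poses are not given: they have to be found in the camera images.
- dish: Round shallow dish of white ceramic, 140 mm across, rim 22 mm high, about 200 g, loose, standing on the cork mat. Origin: centre of its underside, z up. Its inside is a shallow cone falling 8 degrees to the middle (floor 6 mm above the underside in the middle, 15 mm at the rim, where a 4 mm wide lip stands up to 22 mm). One upright handle post stands on the dish's own -y side; at the start it points to the mat's -y side (robot's right), within about 4 degrees.
- dish_centre (a point): The lowest point of the dish's inside, on its axis, 6 mm above its underside. A ball at rest in the dish settles over it: the 44 mm ball's centre then lies 22 mm above this point.
- dish_handle (a point): The point to grip on the dish's handle: an upright square ceramic post, 16 mm by 16 mm with sides parallel to the dish's x and y axes, its axis 83 mm from the dish's axis on the dish's -y side, top 88 mm above the dish's underside. This point is on the post's axis, 68 mm above the dish's underside and 20 mm below the post's top; below it the post is free down to the rim (22 mm). Gripped firmly (about 40 N) it carries dish and ball without sagging. Axes as the dish's.
- large_ball_center (a point): Centre of the larger tea ball: smooth steel ball 44 mm in diameter, about 60 g, loose, rolls. It starts sitting in an egg cup, its centre about 61.5 mm above the counter. Its axes turn as it rolls and mean nothing.
- large_ball: The larger tea ball itself; the origin is a point on its surface (underneath at the start) and turns with it, so use large_ball_center.
- large_cup: White ceramic egg cup under the larger ball: loose, 160 g, 45 mm high, 38 mm across at the rim, foot 44 mm across. Origin: centre of its foot. The two identical cups stand in either order, nearer or farther.
- small_cup: The identical egg cup under the smaller ball. Leave alone. Origin: centre of its foot.
- small_ball_center (a point): Centre of the smaller tea ball, steel, 32 mm in diameter, sitting in the other egg cup with its centre about 52 mm above the counter. Leave alone.
- mat: Square cork mat, 220 mm by 220 mm, 4 mm thick, fixed to the counter. Origin: centre of its underside. Its x axis points to its far edge (away from the robot, within about 20 degrees), its y axis to the robot's left.
- canister: White plastic canister, 110 mm across, 160 mm high, a chrome spring clip on its rim reaching 200 mm. Bystander. Origin: centre of the underside.
- mason_jar: Glass mason jar with twist cap, 80 mm across, 136 mm high. Bystander. Origin: centre of the underside.
- butter_dish: Lidded white ceramic butter dish, 110 mm by 180 mm, 78 mm high. Bystander. Origin: centre of the underside.
- spoon_rest: Round wooden spoon rest, 90 mm across with a short handle tab, a wooden spoon fixed on it reaching 114 mm from the centre on its -x side, 21 mm high. Bystander. Origin: centre of the underside.
- salt_shaker: Glass salt shaker, 40 mm across, 70 mm high. Bystander. Origin: centre of the underside.
- mug: White mug, 80 mm across, 95 mm high. Bystander. Origin: centre of the underside.
There are look-alikes about, which are no part of the job. Leave any blue look-alike of the dish alone.

How it is judged (in metres and radians):
On the way, in this order (a step that is already met when the one before it is completed fails the run):
1. the larger ball rests, let go, in the middle of the dish (within 10 mm), the dish still standing level on the mat (horizontal distance between large_ball_center and dish_centre below 0.01 m and contact force between large_ball and the fingers below 0.05 N and contact force between large_ball and dish above 0.1 N and height (world z) of dish below 0.009 m and angle between dish's own z axis and vertical below 0.05 rad and linear speed of large_ball below 0.05 m/s), for 0.3 s.
2. the dish is lifted clear (underside more than 40 mm above the counter), level within 6 degrees, before it is turned (within 20 degrees of square to the mat), ball in the middle (height (world z) of dish above 0.04 m and angle between dish's own z axis and vertical below 0.105 rad and angle between the x axis of dish and the x axis of mat, either way round below 0.35 rad and horizontal distance between large_ball_center and dish_centre below 0.015 m and contact force between large_ball and the fingers below 0.05 N), for 0.1 s.
At the end, for the whole second after the job is handed in: Dish held still in the fingers, underside 65 to 150 mm above the counter, axis within 60 mm of the mat's centre, level within 5 degrees, handle pointing over the mat's far edge within 8.5 degrees; larger ball still, untouched, within 10 mm of the dish's middle (angle between the y axis of dish and the x axis of mat, either way round below 0.15 rad and x of dish_handle in the frame of mat above 0.01 m and horizontal distance between dish and mat below 0.06 m and height (world z) of dish between 0.065 and 0.15 m and angle between dish's own z axis and vertical below 0.085 rad and contact force between dish and the fingers above 1 N and horizontal distance between large_ball_center and dish_centre below 0.01 m and contact force between large_ball and the fingers below 0.05 N and contact force between large_ball and dish above 0.1 N and linear speed of each of dish, large_ball below 0.02 m/s); the arm keeps its last pose, push and grip.
It fails at once if the ball strays more than 20 mm from the middle of the raised dish (height (world z) of dish above 0.02 m and horizontal distance between large_ball_center and dish_centre above 0.02 m).
It fails at once if the dish is tipped more than 10 degrees (angle between dish's own z axis and vertical above 0.175 rad).
It fails at once if the smaller ball or an egg cup is moved more than 25 mm or an egg cup tipped over (distance of any of small_ball_center, small_cup, large_cup from where it was at the start of the episode above 0.025 m or angle between large_cup's own z axis and vertical above 0.5 rad).
It fails at once if a bystander is moved more than 25 mm or tipped (distance of any of canister, mason_jar, butter_dish, spoon_rest, salt_shaker, mug from where it was at the start of the episode above 0.025 m or angle between any of canister, mason_jar, butter_dish, spoon_rest, salt_shaker, mug's own z axis and vertical above 0.3 rad).
It also fails if it takes over 64 s, if anything falls off the work surface, if the arm or the gripper's body presses on something with over 40 N, if the wrist force passes 120 N, or if a joint passes its speed limit or range.

## Working session

There is one attempt and no reset: what is moved stays moved. The work goes in short steps, Python scripts to look and compute and a shell command to move; the robot and the scene stay as the last step left them, time stands still between calls to the robot, and variables do not carry over. Pictures are saved under pics/ and viewed, at most 10 in all, crops included, and the job is handed in when it is done.

```bash
mkdir -p pics; python3 - <<'E'
from plant import r
import cv2
s=r.get_state();print(s)
for n in("top","scene"):
    cv2.imwrite(f"pics/{n}.png",cv2.cvtColor(r.capture(n),cv2.COLOR_RGB2BGR))
for n in("top","scene","wrist"):print(r.camera_params(n))
E
```

```text
{'time_s': 0.0, 'joints': array([-4.74909713e+01,  2.05897378e+01,  6.34041005e-01, -2.13982595e-02,
       -7.01353075e+01, -1.65066996e+01]), 'qd': array([ 0.07223934, -0.00804118, -0.00141316, -0.00019895,  0.01036124,
       -0.01591416]), 'joint_torque': array([-5.40043675e-04, -5.82720387e+01,  2.93068027e+01,  6.99712694e+00,
        7.16385766e-03, -1.48129961e-04]), 'tcp_pos': array([ 0.29570747, -0.60627044,  0.24463983]), 'eef_rot': array([ 1.79907030e+02, -6.57268725e-03, -1.54004953e+02]), 'contact_force': array([-0.09421232, -0.14351774, -0.42605038]), 'moment': array([ 0.0317685 , -0.02439566, -0.03394686]), 'gripper_force': 0.0, 'gripper_width': 0.08771734696223323}
{'mtx': array([[529.04076581,   0.        , 274.50775544],
       [  0.        , 529.04076581, 214.8837206 ],
       [  0.        ,   0.        ,   1.        ]]), 'distortion': array([-0.01543511,  0.        ,  0.        ,  0.        ,  0.        ]), 'rvec': array([ 2.17159964, -2.18153706,  0.11412571]), 'tvec': array([0.08329426, 0.49171715, 1.51636333])}
{'mtx': array([[405.58437701,   0.        , 275.8
[... 210 characters left out ...]
array([ 1.31129533,  2.32588897, -0.8393785 ]), 'tvec': array([ 0.16226466, -0.31150057,  1.27254102])}
{'mtx': array([[314.50134009,   0.        , 274.52428295],
       [  0.        , 314.50134009, 205.26259564],
       [  0.        ,   0.        ,   1.        ]]), 'distortion': array([0.00919269, 0.        , 0.        , 0.        , 0.        ]), 'mount': array([[ 1.87570311e-04, -9.62232289e-01, -2.72229659e-01,
         7.31082608e-02],
       [ 9.99999971e-01,  1.38554456e-04,  1.99275623e-04,
         1.81249674e-03],
       [-1.54030806e-04, -2.72229688e-01,  9.62232287e-01,
        -1.40358122e-01],
       [ 0.00000000e+00,  0.00000000e+00,  0.00000000e+00,
         1.00000000e+00]])}
```

View pics/top.png

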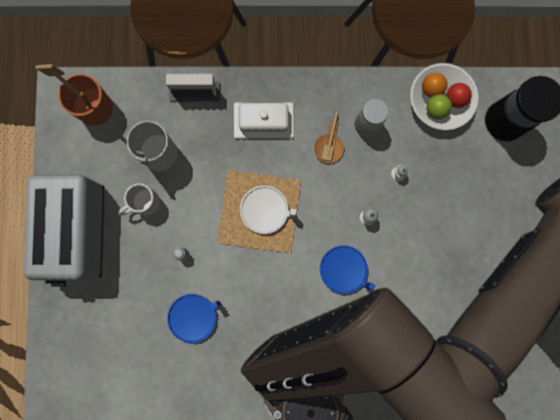

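View pics/scene.png

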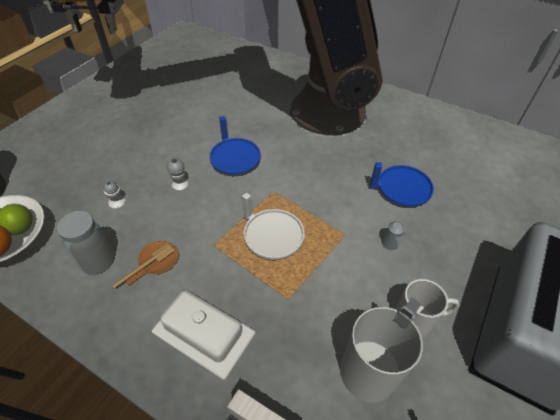

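Top view: the mat is near (260,211), with the white dish at (265,211) and its handle at (292,213). There are two ball/cup candidates, (371,217) and (401,173); in the scene view they are at (176,167) and (112,190). The blue look-alike dishes are at (344,270) and (193,318). Next I'll confirm in an enlarged crop.

```bash
cat > h.py <<'E'
import numpy as np,cv2
from plant import r
from scipy.spatial.transform import Rotation as R
def ext(n,s=None):
    p=r.camera_params(n)
    if n!="wrist":
        Rm=cv2.Rodrigues(p["rvec"])[0];return p,Rm.T,-Rm.T@p["tvec"]
    T=np.eye(4);T[:3,:3]=R.from_euler("xyz",s["eef_rot"],degrees=True).as_matrix();T[:3,3]=s["tcp_pos"]
    M=T@p["mount"];return p,M[:3,:3],M[:3,3]
def ray(n,uv,s=None):
    p,A,c=ext(n,s)
    x=cv2.undistortPoints(np.array([[uv]],float),p["mtx"],p["distortion"])[0,0]
    return c,A@np.r_[x,1]
def hit(n,uv,z,s=None):
    c,d=ray(n,uv,s);return c+d*(z-c[2])/d[2]
def proj(n,P,s=None):
    p,A,c=ext(n,s)
    return cv2.projectPoints(np.atleast_2d(np.array(P,float)),cv2.Rodrigues(A.T)[0],-A.T@c,p["mtx"],p["distortion"])[0][:,0]
E
python3 - <<'E'
import cv2,numpy as np
from h import *
t=cv2.imread("pics/top.png");s=cv2.imread("pics/scene.png")
a=cv2.resize(t[150:240,350:420],None,fx=4,fy=4,interpolation=2)
b=cv2.resize(s[140:230,90:200],None,fx=4,fy=4,interpolation=2)
cv2.imwrite("pics/c1.png",np.hstack([a,b]))
c=cv2.resize(t[165:260,210:310],None,fx=6,fy=6,interpolation=2)
cv2.imwrite("pics/c2.png",c)
for n,u,z in [("top",(371,217),.06),("top",(401,173),.055),("scene",(176,165),.06),("scene",(112,188),.055),("top",(265,211),.026),("top",(260,211),.004)]:print(n,u,hit(n,u,z))
E
```

```text
top (371, 217) [ 0.48137174 -0.19312702  0.06      ]
top (401, 173) [ 0.60873083 -0.28363914  0.055     ]
scene (176, 165) [ 0.4781122  -0.19774077  0.06      ]
scene (112, 188) [ 0.61768732 -0.28267499  0.055     ]
top (265, 211) [0.50327775 0.10865199 0.026     ]
top (260, 211) [0.50561578 0.12358314 0.004     ]
```

View pics/c1.png

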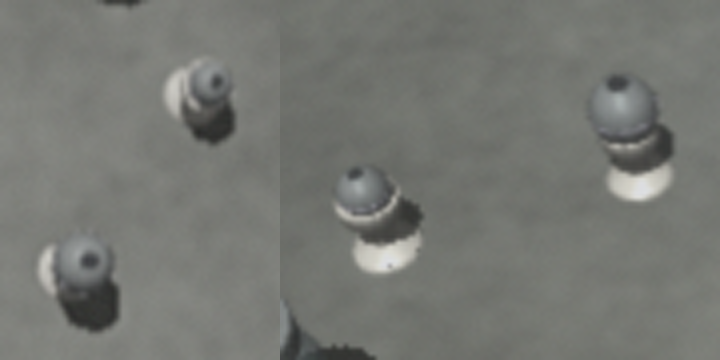

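View pics/c2.png

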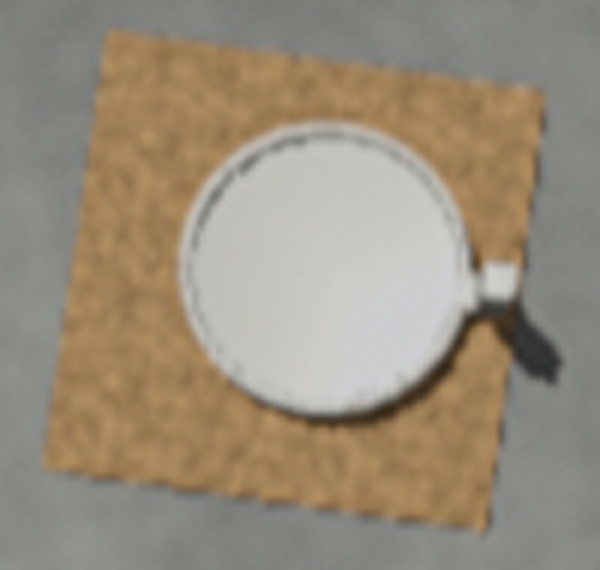

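The larger ball is the nearer one at top (370.5,215.5), scene (176,167): it is about 14.5 px wide against 11.5 px, and it hides the cup rim. The other one, at (401,172), shows its cup rim and is the smaller ball. In the dish crop the corners are (107,32), (543,90), (487,530) and (45,467), the rim centre is (327,270) and the post top is (501,280).

```bash
cat > meas.py <<'E'
from h import *
f=lambda x,y:(210+(x+.5)/6-.5,165+(y+.5)/6-.5)
m=np.array([hit("top",f(*q),.004) for q in[(107,32),(543,90),(487,530),(45,467)]])
c=m.mean(0);e=(m[0]+m[1]-m[2]-m[3])/2
print("mat",c,np.linalg.norm(e),np.degrees(np.arctan2(e[1],e[0])))
d=hit("top",f(327,270),.026);p=hit("top",f(501,280),.092)
v=p-d;print("dish",d,"post",p,np.hypot(*v[:2]),"dish yaw",np.degrees(np.arctan2(v[1],v[0]))+90)
# triangulate ball
A=np.zeros((3,3));b=np.zeros(3)
for n,uv in[("top",(370.2,215)),("scene",(175.7,166.5))]:
    o,w=ray(n,uv);w/=np.linalg.norm(w);P=np.eye(3)-np.outer(w,w);A+=P;b+=P@o;print(hit(n,uv,.0615))
print("ball",np.linalg.solve(A,b))
E
python3 meas.py
```

```text
mat [0.50574482 0.12697108 0.004     ] 0.21800128427130397 -7.765832006296531
dish [0.50742892 0.11130302 0.026     ] post [0.49542653 0.02995179 0.092     ] 0.08223186710626108 dish yaw -8.392754706796296
[ 0.48695456 -0.19068536  0.0615    ]
[ 0.48379652 -0.19358651  0.0615    ]
ball [ 0.48665495 -0.19001428  0.06562559]
```

```bash
cat > go.py <<'E'
import sys
from h import *
x,y,z,yaw=map(float,sys.argv[1:5]);s=r.get_state()
A=R.from_euler("xyz",s["eef_rot"],degrees=True);B=R.from_euler("xyz",[180,0,yaw],degrees=True)
print((A.inv().apply(np.array([x,y,z])-s["tcp_pos"])*1000).round(1),(A.inv()*B).as_rotvec().round(4),s["tcp_pos"].round(4),s["eef_rot"].round(2),s["joints"].round(1),s["time_s"])
E
python3 go.py .4855 -.192 .18 -98.4
```

```text
[-352.2  289.1   65.1] [ 1.400e-03  6.000e-04 -9.705e-01] [ 0.2957 -0.6063  0.2447] [ 1.7991e+02 -1.0000e-02 -1.5401e+02] [-47.5  20.6   0.6  -0.  -70.1 -16.5] 0.1
```

```bash
python3 -m pendant '[[-35,29,0,0,0,-0.1],[-80,65,10,0,0,-0.25],[-125,102,20,0,0,-0.4],[-170,140,30,0,0,-0.55],[-215,177,40,0,0,-0.7],[-260,214,50,0,0,-0.85],[-305,250,60,0,0,-0.97],[-340,280,65,0,0,-0.97],[-352,289,65,0,0,-0.97],[-352,289,65,0,0,-0.97],[-352,289,65,0,0,-0.97],[-352,289,65,0,0,-0.97]]' 80 10
python3 - <<'E'
from h import *
s=r.get_state();im=r.capture("wrist")
b=cv2.cvtColor(im,cv2.COLOR_RGB2BGR);cv2.imwrite("pics/w1.png",b)
print(s["tcp_pos"],s["eef_rot"],s["joints"].round(1),proj("wrist",[[.4855,-.192,.0615]],s))
import pickle;pickle.dump(s,open("w1.pkl","wb"))
E
python3 go.py .4855 -.192 .18 -98.4
```

```text
time_s: 1.6
tcp_pos: [0.4851, -0.1935, 0.1806]
eef_rot: [180.0, -0.0, -98.5]
contact_force: [0.4, 0.5, -0.4]
gripper_width: 0.0801
gripper_force: 0.0
[ 0.48511608 -0.19354346  0.18057458] [ 1.79992806e+02 -2.01615829e-03 -9.85075376e+01] [ -0.2   9.3 -23.7   0.  -57.   -8.3] [[273.34828437 205.13212502]]
[-1.5 -0.1  0.6] [ 0.     0.    -0.002] [ 0.4851 -0.1935  0.1806] [180.     0.   -98.51] [ -0.2   9.3 -23.7  -0.  -56.9  -8.3] 1.65
```

View pics/w1.png

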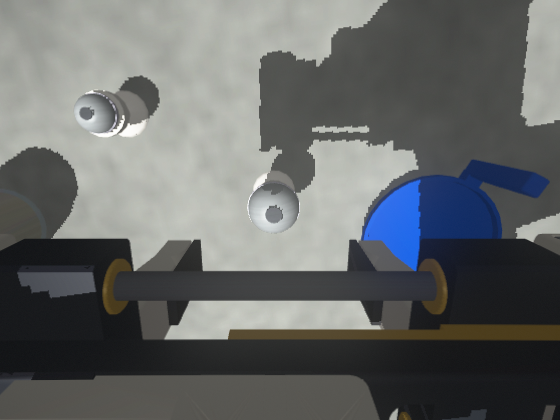

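The large ball sits at (273.5,207) with the small one at (97,112). The blue dish edge is at (363,230), to the right of the finger.

```bash
python3 - <<'E'
from h import *
import pickle;s=pickle.load(open("w1.pkl","rb"))
print("ball",hit("wrist",(273.5,206.5),.0615,s))
print("blue",hit("wrist",(363,230),.022,s),hit("wrist",(480,165),.088,s),hit("wrist",(465,180),.02,s))
E
python3 go.py .4853 -.1938 .071 -98.4
```

```text
ball [ 0.48555271 -0.19077428  0.0615    ]
blue [ 0.40164363 -0.14179213  0.022     ] [ 0.32843654 -0.20730221  0.088     ] [ 0.29987027 -0.17798505  0.02      ]
[  0.3  -0.2 109.6] [ 0.     0.    -0.002] [ 0.4851 -0.1935  0.1806] [180.     0.   -98.51] [ -0.2   9.3 -23.7  -0.  -56.9  -8.3] 1.65
```

```bash
python3 go.py .4855 -.191 .071 -98.4; python3 -m pendant '[[-2.5,-0.7,30,0,0,0],[-2.5,-0.7,60,0,0,0],[-2.5,-0.7,80,0,0,0],[-2.5,-0.7,95,0,0,0],[-2.5,-0.7,105,0,0,0],[-2.5,-0.7,109.6,0,0,0],[-2.5,-0.7,109.6,0,0,0],[-2.5,-0.7,109.6,0,0,0]]' 80 10
python3 -m pendant '[[0,0,0,0,0,0],[0,0,0,0,0,0],[0,0,0,0,0,0],[0,0,0,0,0,0],[0,0,0,0,0,0],[0,0,0,0,0,0],[0,0,0,0,0,0],[0,0,0,0,0,0]]' 36 15
```

```text
[ -2.5   0.  109.6] [ 0.     0.    -0.002] [ 0.4851 -0.1935  0.1806] [180.     0.   -98.51] [ -0.2   9.3 -23.7  -0.  -56.9  -8.3] 1.65
time_s: 2.65
tcp_pos: [0.487, -0.1902, 0.0715]
eef_rot: [-179.9, 0.0, -98.4]
contact_force: [0.8, -0.0, -0.1]
gripper_width: 0.0799
gripper_force: 0.0
time_s: 3.65
tcp_pos: [0.4867, -0.1903, 0.071]
eef_rot: [-180.0, -0.0, -98.4]
contact_force: [0.5, -0.2, -0.3]
gripper_width: 0.0433
gripper_force: 15.0
```

```bash
python3 -m pendant '[[0,0,-5,0,0,0],[0,0,-15,0,0,0],[0,0,-30,0,0,0],[0,0,-50,0,0,0],[0,0,-70,0,0,0],[0,0,-90,0,0,0],[0,0,-100,0,0,0],[0,0,-100,0,0,0],[0,0,-100,0,0,0]]'; python3 go.py .5074 .1113 .165 -98.4
```

```text
time_s: 4.78
tcp_pos: [0.4862, -0.1901, 0.1704]
eef_rot: [179.9, 0.0, -98.4]
contact_force: [0.4, -0.2, -1.2]
gripper_width: 0.043
gripper_force: 15.0
[-301.3   23.2    5.5] [ 0.0009  0.0001 -0.0006] [ 0.4862 -0.1901  0.1704] [ 1.7995e+02  1.0000e-02 -9.8430e+01] [  0.2   9.9 -24.5  -0.  -55.6  -8.6] 4.775
```

```bash
python3 -m pendant '[[-15,1,0,0,0,0],[-45,4,0,0,0,0],[-80,6,0,0,0,0],[-120,9,0,0,0,0],[-160,12,0,0,0,0],[-200,15,0,0,0,0],[-235,18,2,0,0,0],[-265,20,4,0,0,0],[-285,22,5,0,0,0],[-297,23,5,0,0,0],[-301,23,5,0,0,0],[-301,23,5,0,0,0],[-301,23,5,0,0,0],[-301,23,5,0,0,0]]'
python3 - <<'E'
from h import *
s=r.get_state();im=r.capture("wrist")
b=cv2.cvtColor(im,cv2.COLOR_RGB2BGR);cv2.imwrite("pics/w2.png",b)
import pickle;pickle.dump(s,open("w2.pkl","wb"))
print(proj("wrist",[[.5074,.1113,.026],[.4954,.03,.092]],s),s["tcp_pos"],s["joints"])
E
```

```text
time_s: 6.52
tcp_pos: [0.5079, 0.1103, 0.166]
eef_rot: [-180.0, 0.0, -98.5]
contact_force: [0.8, -0.5, -0.4]
gripper_width: 0.0431
gripper_force: 15.0
[[274.32793718 198.20265585]
 [274.13190322 100.7932417 ]] [0.50792452 0.11032453 0.1660313 ] [ 3.39085218e+01  9.91769481e+00 -2.51463036e+01 -1.25626955e-03
 -5.49338872e+01 -4.23764616e+01]
```

View pics/w2.png

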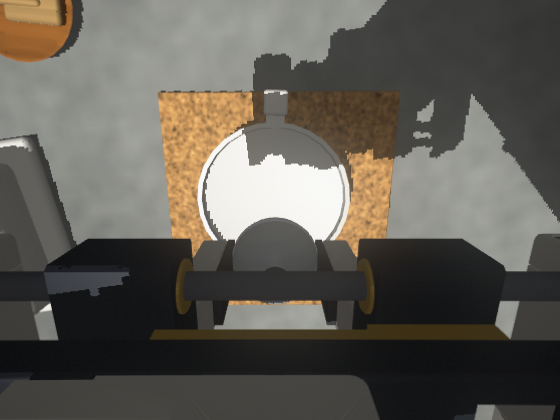

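The wrist view shows the ball held at (275,250), the dish rim spanning columns 198–350 with its top at row 122, and the post top at (276,100), so the pre-grasp estimates nearly match.

```bash
python3 - <<'E'
from h import *
import pickle;s=pickle.load(open("w2.pkl","rb"))
t=np.linspace(0,6.283,361);c=np.array([.5074,.1113,.026])
q=proj("wrist",c+.07*np.c_[np.cos(t),np.sin(t),0*t],s)
print(q.min(0),q.max(0))
p=hit("wrist",(276,100),.092,s);print("post",p)
g=cv2.cvtColor(cv2.imread("pics/w2.png"),cv2.COLOR_BGR2HSV)
# rim edge: saturation transition per row
for v in (160,180,195,205):
    row=g[v,:,1].astype(int);w=np.where(row[170:390]<60)[0]+170;print(v,w.min(),w.max(), q[np.argsort(abs(q[:,1]-v))[:4]].round(1).tolist())
E
python3 go.py .5074 .1113 .043 -98.4
```

```text
[198.09004406 119.34172227] [350.55472431 267.28798599]
post [0.49413365 0.0296967  0.092     ]
160 207 339 [[342.2, 159.6], [206.5, 159.5], [205.9, 160.7], [342.8, 160.8]]
180 199 348 [[349.2, 179.5], [199.5, 179.4], [199.2, 180.7], [349.5, 180.8]]
195 198 349 [[350.5, 195.0], [198.1, 194.9], [198.1, 196.2], [350.6, 193.7]]
205 198 348 [[199.1, 205.2], [349.6, 205.3], [349.8, 204.0], [198.9, 203.9]]
[ -0.8   0.7 123. ] [-0.0001  0.0001 -0.0011] [0.508  0.1104 0.166 ] [-180.      0.    -98.46] [ 33.9   9.9 -25.1  -0.  -54.9 -42.4] 6.575
```

```bash
python3 -m pendant '[[-2,0.5,20,0,0,0],[-2,0.5,45,0,0,0],[-2,0.5,70,0,0,0],[-2,0.5,90,0,0,0],[-2,0.5,105,0,0,0],[-2,0.5,115,0,0,0],[-2,0.5,120,0,0,0],[-2,0.5,122,0,0,0],[-2,0.5,123,0,0,0],[-2,0.5,123.5,0,0,0],[-2,0.5,123.5,0,0,0],[-2,0.5,123.5,0,0,0]]'
```

```text
time_s: 8.07
tcp_pos: [0.5078, 0.113, 0.0426]
eef_rot: [-180.0, 0.0, -98.4]
contact_force: [0.3, 0.4, -0.6]
gripper_width: 0.043
gripper_force: 15.0
```

```bash
python3 -m pendant '[[0,0,0.3,0,0,0],[0,0,0.6,0,0,0],[0,0,0.6,0,0,0],[0,0,0.6,0,0,0]]'; python3 -m pendant '[[0,0,0,0,0,0],[0,0,0,0,0,0],[0,0,0,0,0,0],[0,0,0,0,0,0],[0,0,0,0,0,0],[0,0,0,0,0,0],[0,0,0,0,0,0],[0,0,0,0,0,0]]' 58 10
python3 -m pendant '[[0,0,-5,0,0,0],[0,0,-15,0,0,0],[0,0,-35,0,0,0],[0,0,-60,0,0,0],[0,0,-90,0,0,0],[0,0,-110,0,0,0],[0,0,-115,0,0,0],[0,0,-115,0,0,0],[30,0,-115,0,0,0],[60,0,-115,0,0,0],[76,0,-115,0,0,0],[76,0,-115,0,0,0],[76,0,-115,0,0,0]]' 
python3 - <<'E'
from h import *
s=r.get_state();im=r.capture("wrist")
b=cv2.cvtColor(im,cv2.COLOR_RGB2BGR);cv2.imwrite("pics/w3.png",b)
t=cv2.cvtColor(r.capture("scene"),cv2.COLOR_RGB2BGR);cv2.imwrite("pics/s3.png",cv2.resize(t[170:290,210:350],None,fx=5,fy=5,interpolation=2))
import pickle;pickle.dump(s,open("w3.pkl","wb"))
P=[[.5074,.1123,.032],[.4948,.030,.092]]
print(proj("wrist",P,s),proj("scene",P),s["tcp_pos"],s["joints"].round(1))
E
```

```text
time_s: 8.57
tcp_pos: [0.5078, 0.113, 0.042]
eef_rot: [-180.0, 0.0, -98.4]
contact_force: [-0.9, 0.6, 2.5]
gripper_width: 0.043
gripper_force: 15.0
time_s: 9.57
tcp_pos: [0.5078, 0.1129, 0.0419]
eef_rot: [-180.0, 0.0, -98.4]
contact_force: [-0.3, 0.2, -0.7]
gripper_width: 0.058
gripper_force: 0.0
time_s: 11.2
tcp_pos: [0.4968, 0.0381, 0.1566]
eef_rot: [180.0, -0.0, -98.4]
contact_force: [0.1, 0.3, -0.5]
gripper_width: 0.0578
gripper_force: 0.0
[[274.03840938 278.89320738]
 [274.50695244 212.94440614]] [[274.57775886 230.29849656]
 [246.48166261 195.4395036 ]] [0.49682538 0.038065   0.15662621] [ 27.    8.5 -28.4   0.  -53.1 -35.4]
```

View pics/w3.png

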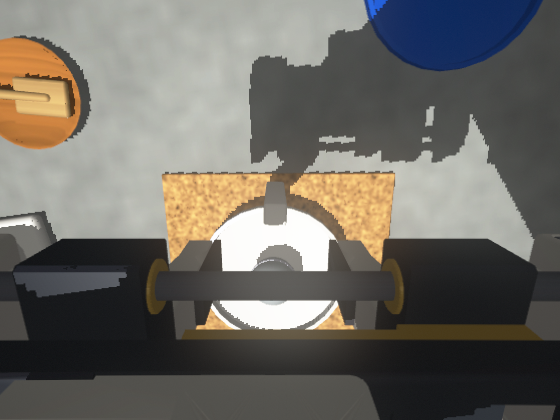

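View pics/s3.png

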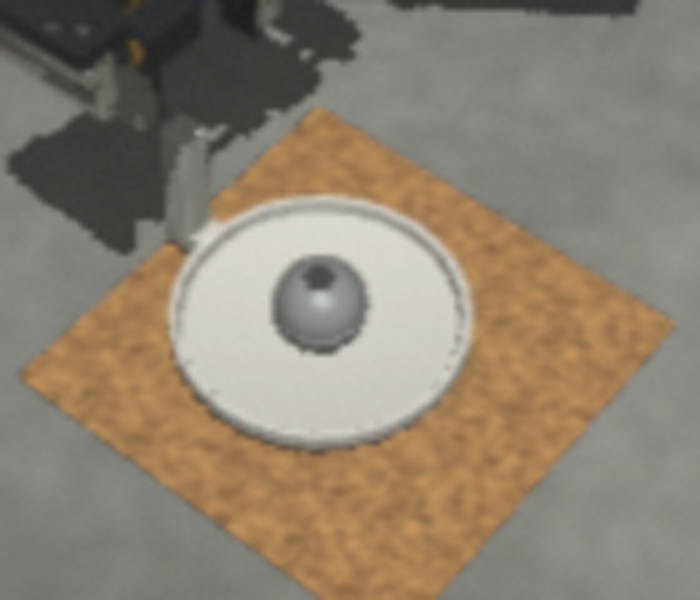

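The ball rests centred in the dish: scene crop (320,303), which is (274,230.5) in the full picture, against a predicted (274.6,230.3). The post top is at about (275.5,211) in the wrist view, within 1 mm of the estimate. Next I'll descend onto the post.

```bash
python3 go.py .4945 .030 .072 -98.8
```

```text
[ 8.6  1.1 84.7] [ 0.0001 -0.0001  0.0071] [0.4968 0.0383 0.1567] [179.99  -0.   -98.39] [ 27.    8.5 -28.3  -0.  -53.2 -35.4] 11.3
```

```bash
python3 -m pendant '[[8.6,1,15,0,0,0.007],[8.6,1,35,0,0,0.007],[8.6,1,55,0,0,0.007],[8.6,1,70,0,0,0.007],[8.6,1,80,0,0,0.007],[8.6,1,84.5,0,0,0.007],[8.6,1,84.5,0,0,0.007],[8.6,1,84.5,0,0,0.007]]' 50
python3 -m pendant '[[0,0,0,0,0,0],[0,0,0,0,0,0],[0,0,0,0,0,0],[0,0,0,0,0,0],[0,0,0,0,0,0],[0,0,0,0,0,0],[0,0,0,0,0,0],[0,0,0,0,0,0]]' 10 6
python3 -m pendant '[[0,0,0,0,0,0],[0,0,0,0,0,0],[0,0,0,0,0,0],[0,0,0,0,0,0],[0,0,0,0,0,0],[0,0,0,0,0,0]]' 10 45; python3 go.py .4945 .030 .072 -98.8
```

```text
time_s: 12.3
tcp_pos: [0.4947, 0.0296, 0.0729]
eef_rot: [-180.0, 0.0, -98.8]
contact_force: [0.1, -0.2, -0.8]
gripper_width: 0.0502
gripper_force: 0.0
time_s: 13.3
tcp_pos: [0.4945, 0.0294, 0.0724]
eef_rot: [-180.0, 0.0, -98.8]
contact_force: [0.2, -0.7, 1.0]
gripper_width: 0.0165
gripper_force: 6.0
time_s: 14.05
tcp_pos: [0.4944, 0.0294, 0.0724]
eef_rot: [-180.0, 0.0, -98.8]
contact_force: [1.2, 0.5, 1.5]
gripper_width: 0.0155
gripper_force: 45.0
[-0.6  0.   0.4] [-0.0001  0.0001 -0.0004] [0.4944 0.0294 0.0724] [-1.7999e+02  1.0000e-02 -9.8820e+01] [ 26.2  14.6 -34.3  -0.  -41.1 -35. ] 14.05
```

Lift gently by 90 mm, accelerating smoothly.

```bash
python3 -m pendant '[[0,0,-1,0,0,0],[0,0,-3,0,0,0],[0,0,-6,0,0,0],[0,0,-10,0,0,0],[0,0,-15,0,0,0],[0,0,-21,0,0,0],[0,0,-28,0,0,0],[0,0,-36,0,0,0],[0,0,-44,0,0,0],[0,0,-52,0,0,0],[0,0,-60,0,0,0],[0,0,-68,0,0,0],[0,0,-75,0,0,0],[0,0,-81,0,0,0],[0,0,-86,0,0,0],[0,0,-90,0,0,0],[0,0,-93,0,0,0],[0,0,-95,0,0,0],[0,0,-96,0,0,0],[0,0,-96,0,0,0]]'
python3 -m pendant '[[0,0,0,0,0,0],[0,0,0,0,0,0],[0,0,0,0,0,0],[0,0,0,0,0,0]]'
python3 - <<'E'
from h import *
t=cv2.cvtColor(r.capture("scene"),cv2.COLOR_RGB2BGR);cv2.imwrite("pics/s4.png",cv2.resize(t[110:290,180:360],None,fx=3.3,fy=3.3,interpolation=2))
print(proj("scene",[[.5074,.1123,.128]]))
# plan
s=r.get_state();p=s["tcp_pos"];yaw=np.radians(-98.8)
a=np.radians(-7.8);dc=p[:2]+.083*np.array([-np.cos(yaw),-np.sin(yaw)])
print(dc,p,s["eef_rot"])
E
```

```text
time_s: 16.55
tcp_pos: [0.4944, 0.0294, 0.1683]
eef_rot: [180.0, 0.0, -98.8]
contact_force: [-0.3, 0.8, -2.2]
gripper_width: 0.0158
gripper_force: 45.0
time_s: 17.05
tcp_pos: [0.4944, 0.0294, 0.1684]
eef_rot: [180.0, -0.0, -98.8]
contact_force: [0.0, 0.6, -2.3]
gripper_width: 0.0157
gripper_force: 45.0
[[274.75860133 202.87226757]]
[0.50706513 0.11143257] [0.4943673  0.02940961 0.16835114] [ 1.79997872e+02  1.39928616e-04 -9.88215809e+01]
```

View pics/s4.png

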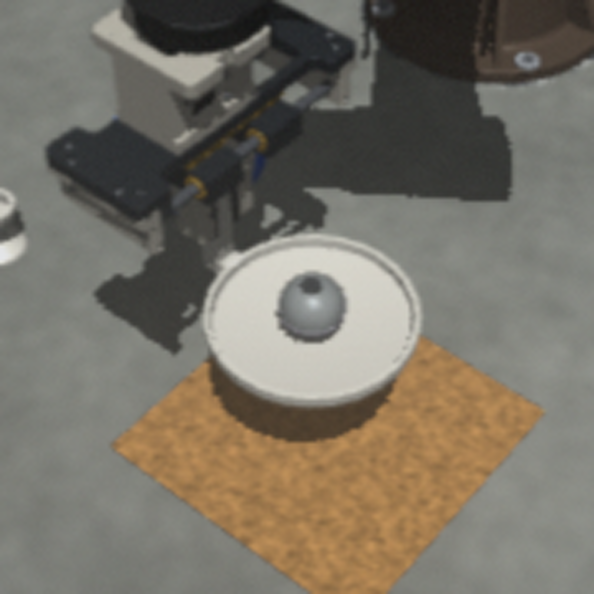

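The dish is lifted level, with the ball centred: crop (312,305), which is (274.5,202.4) in the full picture, against a predicted (274.8,202.9). I'll turn it about the dish axis in three smooth 30.3° steps.

```bash
python3 -c "
import numpy as np
k=np.arange(1,20)/18;k=k.clip(0,1);p=.5294*(10*k**3-15*k**4+6*k**5)
print(','.join('[%.1f,%.1f,0,0,0,%.3f]'%(83*(np.cos(a)-1),-83*np.sin(a),-a) for a in p))"
```

```text
[-0.0,-0.1,0,0,0,-0.001],[-0.0,-0.5,0,0,0,-0.006],[-0.0,-1.6,0,0,0,-0.019],[-0.1,-3.4,0,0,0,-0.040],[-0.2,-5.9,0,0,0,-0.071],[-0.5,-9.2,0,0,0,-0.111],[-1.0,-13.1,0,0,0,-0.158],[-1.8,-17.3,0,0,0,-0.210],[-2.9,-21.7,0,0,0,-0.265],[-4.2,-26.1,0,0,0,-0.319],[-5.7,-30.1,0,0,0,-0.371],[-7.2,-33.7,0,0,0,-0.418],[-8.6,-36.7,0,0,0,-0.458],[-9.7,-39.0,0,0,0,-0.489],[-10.6,-40.6,0,0,0,-0.511],[-11.1,-41.5,0,0,0,-0.523],[-11.3,-41.9,0,0,0,-0.529],[-11.4,-41.9,0,0,0,-0.529],[-11.4,-41.9,0,0,0,-0.529]
```

```bash
python3 -m pendant '[[0,-0.1,0,0,0,-0.001],[0,-0.5,0,0,0,-0.006],[0,-1.6,0,0,0,-0.019],[-0.1,-3.4,0,0,0,-0.040],[-0.2,-5.9,0,0,0,-0.071],[-0.5,-9.2,0,0,0,-0.111],[-1.0,-13.1,0,0,0,-0.158],[-1.8,-17.3,0,0,0,-0.210],[-2.9,-21.7,0,0,0,-0.265],[-4.2,-26.1,0,0,0,-0.319],[-5.7,-30.1,0,0,0,-0.371],[-7.2,-33.7,0,0,0,-0.418],[-8.6,-36.7,0,0,0,-0.458],[-9.7,-39.0,0,0,0,-0.489],[-10.6,-40.6,0,0,0,-0.511],[-11.1,-41.5,0,0,0,-0.523],[-11.3,-41.9,0,0,0,-0.529],[-11.4,-41.9,0,0,0,-0.529],[-11.4,-41.9,0,0,0,-0.529]]'
python3 go.py .5 .1 .168 -98.8
```

```text
time_s: 19.48
tcp_pos: [0.5375, 0.0342, 0.1684]
eef_rot: [180.0, 0.0, -68.5]
contact_force: [-0.0, 0.1, -2.6]
gripper_width: 0.0155
gripper_force: 45.0
[-74.9  10.8   0.4] [0.     0.     0.5284] [0.5375 0.0342 0.1684] [180.     0.   -68.52] [ 24.5  11.5 -22.7  -0.  -55.8  -3. ] 19.475
```

```bash
python3 -m pendant '[[0,-0.1,0,0,0,-0.001],[0,-0.5,0,0,0,-0.006],[0,-1.6,0,0,0,-0.019],[-0.1,-3.4,0,0,0,-0.040],[-0.2,-5.9,0,0,0,-0.071],[-0.5,-9.2,0,0,0,-0.111],[-1.0,-13.1,0,0,0,-0.158],[-1.8,-17.3,0,0,0,-0.210],[-2.9,-21.7,0,0,0,-0.265],[-4.2,-26.1,0,0,0,-0.319],[-5.7,-30.1,0,0,0,-0.371],[-7.2,-33.7,0,0,0,-0.418],[-8.6,-36.7,0,0,0,-0.458],[-9.7,-39.0,0,0,0,-0.489],[-10.6,-40.6,0,0,0,-0.511],[-11.1,-41.5,0,0,0,-0.523],[-11.3,-41.9,0,0,0,-0.529],[-11.4,-41.9,0,0,0,-0.529],[-11.4,-41.9,0,0,0,-0.529]]'
python3 -m pendant '[[0,-0.1,0,0,0,-0.001],[0,-0.5,0,0,0,-0.006],[0,-1.6,0,0,0,-0.019],[-0.1,-3.4,0,0,0,-0.040],[-0.2,-5.9,0,0,0,-0.071],[-0.5,-9.2,0,0,0,-0.111],[-1.0,-13.1,0,0,0,-0.158],[-1.8,-17.3,0,0,0,-0.210],[-2.9,-21.7,0,0,0,-0.265],[-4.2,-26.1,0,0,0,-0.319],[-5.7,-30.1,0,0,0,-0.371],[-7.2,-33.7,0,0,0,-0.418],[-8.6,-36.7,0,0,0,-0.458],[-9.7,-39.0,0,0,0,-0.489],[-10.6,-40.6,0,0,0,-0.511],[-11.1,-41.5,0,0,0,-0.523],[-11.3,-41.9,0,0,0,-0.529],[-11.4,-41.9,0,0,0,-0.529],[-11.4,-41.9,0,0,0,-0.529]]'
python3 -m pendant '[[0,0,0,0,0,0],[0,0,0,0,0,0],[0,0,0,0,0,0],[0,0,0,0,0,0],[0,0,0,0,0,0],[0,0,0,0,0,0]]'
python3 - <<'E'
from h import *
t=cv2.cvtColor(r.capture("scene"),cv2.COLOR_RGB2BGR);cv2.imwrite("pics/s5.png",cv2.resize(t[110:290,180:360],None,fx=3.3,fy=3.3,interpolation=2))
s=r.get_state();print(proj("scene",[[.507,.1114,.128]]),s["joints"].round(1),s["qd"].round(2))
E
```

```text
time_s: 21.85
tcp_pos: [0.5723, 0.0601, 0.1684]
eef_rot: [-180.0, 0.0, -38.2]
contact_force: [0.5, 0.6, -2.4]
gripper_width: 0.0154
gripper_force: 45.0
time_s: 24.22
tcp_pos: [0.5893, 0.1001, 0.1684]
eef_rot: [-180.0, 0.0, -7.9]
contact_force: [-0.8, -1.2, -2.0]
gripper_width: 0.0155
gripper_force: 45.0
time_s: 24.98
tcp_pos: [0.5893, 0.1002, 0.1684]
eef_rot: [-180.0, 0.0, -7.9]
contact_force: [-0.1, 0.2, -2.2]
gripper_width: 0.0157
gripper_force: 45.0
[[274.4922667  202.58322354]] [ 28.4  16.8 -15.4  -0.  -57.8  53.7] [-0.05  0.03 -0.02  0.07  0.   -0.06]
```

View pics/s5.png

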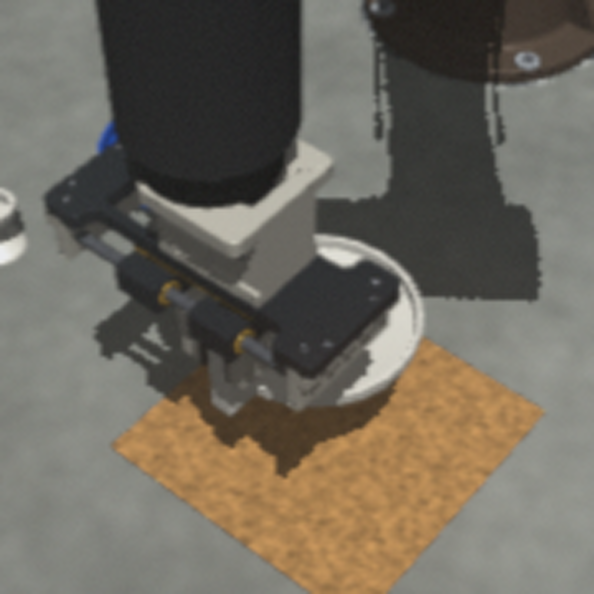

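The dish is up and level with the handle turned over the far edge, and its rim is where it was predicted to be. The ball is hidden behind the gripper, but the wrist still carries the same load of about 2.3 N. I'm handing in.

```bash
python3 -c "
from plant import r
print(r.close_job())"
```

```text
the job is handed in; nothing more can be done
None
```

I handed the job in with the dish held level about 10 cm above the mat and its handle pointing over the far edge; the gripper hid the ball in the last picture, so it was last seen (centred) before the turn, and no verdict came back.

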